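# Slide the freshly labelled bottle home into the counter rack

### The arm

A 6-joint arm with a two-finger parallel gripper is mounted at the origin on the work surface. World frame = base frame: x ahead of the robot, y to its left, z up, the work surface at z = 0. Lengths are in m, angles in degrees, forces in N, time in s.
With the tool pointing down it reaches from about 0.35 to 0.875 m from the base axis. Payload 4.2 kg.
Tool frame: the origin (TCP) lies midway between the tips of the shut fingers; the grasp point (between the pads) lies 19 mm behind it; y points along the fingers, z is the direction in which the jaws open and shut, and the axes are right-handed (so a half turn about y gives the same grasp; the last joint's range is limited). The gripper opens to 87 mm and grips with 3 to 60 N. Pads are 19 mm wide; open, the fingers measure 117 mm over their backs; the gripper's body (75 mm by 190 mm) begins 51 mm behind the grasp point.
Start: joints at [-50.787, 22.042, 0.453, 0, -68.411, -14.817], TCP at [0.258, -0.569, 0.193] pointing down, gripper open.
Joint ranges: [-179.83, 179.83], [-69.29, 118.12], [-61.27, 80.66], [-181.25, 117.63], [-171.15, -9.14], [-177.46, 177.46]. Speed limits (degrees/s): [159.86, 159.86, 180, 180, 180, 180].

### API

Orientations are given as [roll, pitch, yaw] about the fixed x, y, z axes, in that order (R = Rz(yaw) Ry(pitch) Rx(roll)).
In Python, from workcell import env gives the robot as it stands. The module is installed in compiled form; this text tells all that it offers. Calls block until the motion is done:
- env.goto(position, orientation): joint-space move of the TCP to a pose.
- env.move_straight(position, rotation=None, rate=0.15, force_limit=None): straight line of the TCP; rotation=None keeps the orientation; rate is the mean speed in m/s. With force_limit (N) it stops when the force on the tool has changed by that much, and returns True; else False.
- env.set_joints(angles): joint-space move.
- env.gripper_to(opening, grasp_force=None): opening from 0.0 (shut) to 1.0 (fully open); grasp_force is the grip in N (None keeps the last); returns when the fingers have stopped.
- env.dwell(seconds).
- env.inverse_kinematics(position, orientation): joint angles nearest the present ones, or None.
- env.read_state(): the state.
- env.grab_frame(name): name is "side" or "top"; returns a dict with "image" (480x640x3 uint8, blue, green, red), "fx", "fy", "cx", "cy" (pixels), "position" and "orientation" of the camera in the world. Camera axes: x right, y up, looking along -z (the intrinsics and any distortion apply to the point x, -y, -z); pixel columns grow to the right and rows downward; lengths in m; the calibration is good to about 2 mm. A picture is of the moment at which its call begins. There is no depth.
A pose or a line that the arm cannot do raises env.Unreachable and nothing moves.
- env.close_job(): hands the job in, once; it reports no verdict.
Trained networks look in a picture, given as the dict that the camera call returned (one of the last four; its "shot" number tells which), for a name from the list of things; names that differ only in an ending like _2 or _b are one class to them, and where a whole thing is asked for, a point or a joint stands for the part that bears it (a point fixed in the world has none). Each returns a list of dicts, best first, with "score" (0 to 1); they miss things now and then, are a little off and sometimes report something else, mostly with a low value. They report only what shows in the picture. A call takes as long as a camera call.
- env.search_frame(picture, thing): "xyz" ([x, y, z] in m, in world coordinates, good to about 4 mm: the middle of the surface that is visible of it).
- env.trace(picture, thing): "mask" (480x640 bool, what is visible of it).
The state is a dict: "clock": time; "joint_positions": joint angles; "qvel": joint speeds; "joint_torque": joint torques, N m; "position": TCP position; "tool_rot": TCP orientation; "force": force on the tool from outside, world axes, zero at the start; "wrist_torque": the same for the moment, N m; "opening": opening from 0.0 (shut) to 1.0 (fully open).
Only numpy, scipy, OpenCV 4.12 (cv2) and the standard library are available. Lean on these libraries where they do the work, as an engineer would, in place of code of your own. Each camera call takes 0.05 s, during which the arm holds its last target.

### The job

The tall amber bottle standing out on the counter in front of the bottle rack has just been filled, and the glue of its label is still wet. Without grasping or lifting it, push it with the fingertips low on the bare glass below the label, so that it slides upright over the counter into the empty bay of the rack and stands fully home against the back board. Do not let it tip, touch nothing of it from the label upwards, and leave the other bottle, the jar and the mortar where they stand.

Things in the scene. Friction and masses are not known exactly. Their poses are not given: they have to be found in the camera images.
- bottle: the bottle to push: amber glass, round, full (0.5 to 0.75 kg), the only one out in the open. 54 mm across, 235 mm tall. Straight body to 105 mm, then a neck 25 mm across (cap 31). Bare glass up to 58 mm, label all round from 60 to 102 mm. Slides on the counter (friction 0.5 to 0.7), may tip if pushed higher than about 35 mm. Origin: centre of its underside; z up
- bay: empty bay of the rack, marked by a flush cork disc 58 mm across (no step). Origin: on the counter, where the centre of the bottle's underside is when fully home (1 mm off the back board), midway between the bay's walls. +x points into the bay, y across it. 76 mm wide; walls 12 mm thick, 55 mm high (the rack's outer ones 70), their rounded front ends at x = -25 mm; back board's face at x = +28 mm
- rack: wooden bottle rack fixed to the counter: three bays in a row, without floor, open to the front and above. Back board 276 mm long, 14 mm thick, 85 mm high. Origin: on the counter, home place of the middle bay; +x towards the back board; bays at y = -88, 0 and +88 mm. Any of the three may be the empty one
- stock_bottle: bystander: a second amber bottle of the same size and make (54 mm across, 235 mm tall), loose, already home in one bay. Origin: centre of its underside
- jar: bystander: white plastic jar, 54 mm across, 136 mm tall, loose, already home in another bay. Origin: centre of its underside
- mortar: bystander: heavy brass mortar, 94 mm across its rim, 85 mm high, with the pestle leaning in it up to about 140 mm high, loose on the counter, on the left. Origin: centre of its underside

How it is judged:
By the outcome, as a careful person would: the job done as asked, in the order asked, and still so for the second after the job is handed in, with the robot touching nothing.
It also fails if it takes over 58 s, if anything falls off the work surface, if the arm or the gripper's body presses on something with over 40 N, if the wrist force passes 120 N, or if a joint passes its speed limit or range.

## Working session

There is one attempt and no reset: what is moved stays moved. The work goes in short steps, each a Python script; the robot and the scene stay as the last script left them, time stands still between calls to the robot, and variables do not carry over. Pictures are saved under pics/ and viewed, and the job is handed in when it is done.

```bash
mkdir -p pics; ls
python3 - <<'E'
from workcell import env
import cv2,numpy as np
s=env.read_state();print(s['clock'],s['position'],s['tool_rot'],s['opening'])
for n in ("side","top"):
    f=env.grab_frame(n);cv2.imwrite(f"pics/a_{n}.png",f["image"])
    print(n,[f[k] for k in("fx","fy","cx","cy","position","orientation")],[k for k in f])
    for t in ("bottle","bay","rack","stock_bottle","jar","mortar"):
        print(t,[(np.round(d["xyz"],4).tolist(),round(d["score"],2)) for d in env.search_frame(f,t)])
print(env.read_state()['clock'])
E
```

```text
pics
0.0 [ 0.25790847 -0.56856688  0.19164635] [-8.98740784e+01  4.18923230e-03  2.43838707e+01] 1.0000675690193066
side [434.36432602484837, 434.36432602484837, 323.12485111977946, 243.41517120320833, array([0.12730309, 0.56947089, 0.45342829]), array([  55.74285337,   -0.25935983, -133.78303921])] ['image', 'fx', 'fy', 'cx', 'cy', 'position', 'orientation', 'shot']
bottle [([0.493, -0.0937, 0.1099], 0.71)]
bay [([0.6387, -0.0204, 0.0019], 0.78), ([0.4923, -0.0896, 0.1074], 0.4)]
rack [([0.6522, -0.0025, 0.0494], 0.83)]
stock_bottle [([0.628, 0.0819, 0.1111], 0.89)]
jar [([0.622, -0.081, 0.0863], 0.8)]
mortar [([0.4819, 0.3885, 0.07], 0.64)]
top [528.0853540024268, 528.0853540024268, 316.08782202083904, 248.45922450868989, array([0.47976547, 0.1351978 , 0.89204117]), array([  5.66416394,   1.13921839, -90.25934081])] ['image', 'fx', 'fy', 'cx', 'cy', 'position', 'orientation', 'shot']
bottle [([0.4965, -0.0926, 0.1231], 0.81)]
bay [([0.6414, -0.0142, 0.0015], 0.86)]
rack [([0.6682, -0.0189, 0.0666], 0.84)]
stock_bottle []
jar [([0.6339, -0.09, 0.1362], 0.64), ([0.4944, 0.3945, 0.0638], 0.44)]
mortar [([0.4985, 0.3932, 0.0672], 0.71)]
0.7
```

View pics/a_side.png

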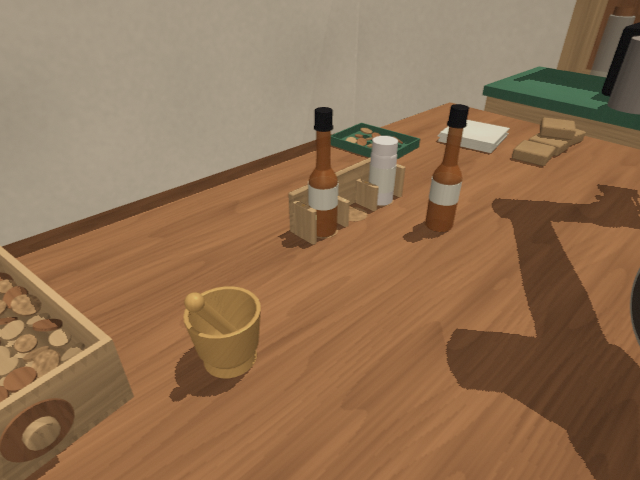

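View pics/a_top.png

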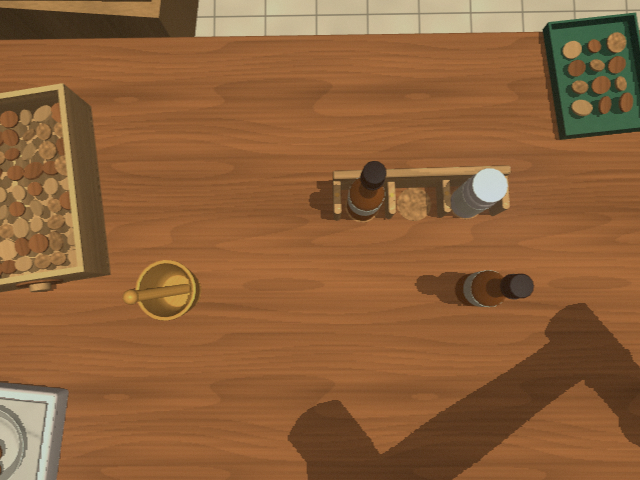

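Both views show the empty middle bay: its cork disc is at top-view (412,203). The bottle's base is near (475,288), the stock bottle is in the left bay and the jar in the right one. Next I'll fit precise poses from the masks.

```bash
cat > h.py <<'E'
import numpy as np,cv2
from scipy.spatial.transform import Rotation as Rn
from scipy.optimize import minimize
def cam(f): return Rn.from_euler('xyz',f["orientation"],degrees=True).as_matrix(),np.array(f["position"])
def proj(f,P):
    R,p=cam(f);c=(np.atleast_2d(P)-p)@R
    return np.c_[f["cx"]+f["fx"]*c[:,0]/-c[:,2], f["cy"]+f["fy"]*c[:,1]/c[:,2]]
def ray(f,uv,z):
    R,p=cam(f);uv=np.atleast_2d(uv)
    d=np.c_[(uv[:,0]-f["cx"])/f["fx"],-(uv[:,1]-f["cy"])/f["fy"],-np.ones(len(uv))]@R.T
    return p+d*((z-p[2])/d[:,2])[:,None]
A=np.linspace(0,2*np.pi,48)[:-1]
BOT=[(0,.027),(.105,.027),(.14,.0125),(.2,.0125),(.205,.0155),(.235,.0155)]
JAR=[(0,.027),(.105,.027),(.11,.022),(.136,.022)]
def sil(f,x,y,prof,S=4):
    m=np.zeros((480*S,640*S),np.uint8)
    for (a,r),(b,q) in zip(prof,prof[1:]):
        P=np.r_[np.c_[x+r*np.cos(A),y+r*np.sin(A),0*A+a],np.c_[x+q*np.cos(A),y+q*np.sin(A),0*A+b]]
        h=cv2.convexHull(((proj(f,P)+.5)*S).astype(np.float32)).astype(int)
        cv2.fillConvexPoly(m,h,255)
    return cv2.resize(m,(640,480),interpolation=cv2.INTER_AREA)/255.
def fit(fs,ms,x0,prof):
    def c(v): return sum(np.abs(sil(f,v[0],v[1],prof)-m).sum() for f,m in zip(fs,ms))
    r=minimize(c,x0,method='Nelder-Mead',options=dict(initial_simplex=np.array(x0)+[[0,0],[.008,0],[0,.008]],xatol=2e-4))
    return r.x,r.fun,sum(m.sum() for m in ms)
E
python3 - <<'E'
from workcell import env
from h import *
fs=env.grab_frame("side"),env.grab_frame("top")
ms=[]
for f in fs:
    d=env.trace(f,"bottle");print([(x["score"],int(x["mask"].sum()),np.argwhere(x["mask"]).mean(0)) for x in d]);ms.append(d[0]["mask"])
print(fit(fs,ms,(.495,-.093),BOT)); 
for i in (0,1):print(fit(fs[i:i+1],ms[i:i+1],(.495,-.093),BOT))
t=fs[1]
dm=env.trace(t,"bay");print([(x["score"],int(x["mask"].sum())) for x in dm]); m=dm[0]["mask"].astype(np.uint8)
uv=np.argwhere(m)[:,::-1].astype(float);W=ray(t,uv,0)
print("bay",uv.mean(0),W.mean(0),np.ptp(W,axis=0))
rm=env.trace(t,"rack");print([(x["score"],int(x["mask"].sum())) for x in rm]);r=rm[0]["mask"]
# back edge of the board top: first mask row per column
cols=np.where(r.any(0))[0];e=np.array([(c,r[:,c].argmax()) for c in cols])
w=ray(t,e-[0,.5],.085);w=w[3:-3];p=np.polyfit(w[:,1],w[:,0],1);k=np.abs(np.polyval(p,w[:,1])-w[:,0])<.002;p=np.polyfit(w[k,1],w[k,0],1)
print("edge",p,k.sum(),len(k),w[0],w[-1],"yaw",-np.degrees(np.arctan(p[0])))
yaw=-np.arctan(p[0])
c=W.mean(0);ex=np.array([np.cos(yaw),np.sin(yaw),0])
print("board-back to disc distance (want .042)",((np.polyval(p,c[1])-c[0])*np.cos(yaw)))
im=t["image"].copy();im[r]=im[r]//2+[0,100,0];im[m>0]=[0,0,255]
cv2.imwrite("pics/b_top.png",cv2.resize(im[130:320,300:560],None,fx=3,fy=3))
E
```

```text
[(0.86, 2901, array([175.06101344, 447.58566012]))]
[(0.74, 2235, array([287.92438479, 491.79910515]))]
(array([ 0.49731756, -0.10536916]), np.float64(229.0), np.int64(5136))
(array([ 0.49728078, -0.10545863]), np.float64(128.29019607843136), np.int64(2901))
(array([ 0.4974191 , -0.10502916]), np.float64(96.08627450980393), np.int64(2235))
[(0.88, 898)]
bay [413.80066815 203.75389755] [ 0.64390961 -0.01451822  0.        ] [0.05546194 0.05634814 0.        ]
[(0.93, 3767), (0.45, 1681)]
edge [-0.01464512  0.68444225] 54 153 [0.68332858 0.12085326 0.085     ] [ 0.68867257 -0.1470751   0.085     ] yaw 0.8390436680805009
board-back to disc distance (want .042) 0.04074088893698969
```

Run:
```python
from workcell import env
from h import *
fs=env.grab_frame("side"),env.grab_frame("top")
ms=[];os=[]
for f in fs:
    ms.append(env.trace(f,"rack")[0]["mask"])
    o=np.zeros((480,640),bool)
    for n in("bottle","jar","stock_bottle"):
        for d in env.trace(f,n):
            if d["score"]>.5:o|=d["mask"]
    os.append(cv2.dilate(o.astype(np.uint8),np.ones((3,3)))>0)
boxes=[(.028,.042,-.138,.138,.085)]+[(-.025,.030,y-.006,y+.006,h) for y,h in((-.132,.07),(-.044,.055),(.044,.055),(.132,.07))]
def cor(v,b):
    x0,x1,y0,y1,h=b;P=np.array([(x,y,z) for x in(x0,x1) for y in(y0,y1) for z in(0,h)])
    c,s=np.cos(v[2]),np.sin(v[2])
    return np.c_[v[0]+c*P[:,0]-s*P[:,1],v[1]+s*P[:,0]+c*P[:,1],P[:,2]]
def ren(f,v,S=4):
    m=np.zeros((480*S,640*S),np.uint8)
    for b in boxes: cv2.fillConvexPoly(m,cv2.convexHull(((proj(f,cor(v,b))+.5)*S).astype(np.float32)).astype(int),255)
    return cv2.resize(m,(640,480),interpolation=cv2.INTER_AREA)/255.
def go(ii):
    c=lambda v:sum(np.abs(ren(fs[i],v)-ms[i])[~os[i]].sum() for i in ii)
    x0=np.array([.643,-.0145,.018])
    return minimize(c,x0,method='Nelder-Mead',options=dict(initial_simplex=x0+[[0,0,0],[.006,0,0],[0,.006,0],[0,0,.03]],xatol=1e-4))
for ii in((0,1),(0,),(1,)):
    r=go(ii);print(ii,r.x,np.degrees(r.x[2]),r.fun)
    if len(ii)==2:v=r.x
for i,(n,cr) in enumerate((("side",(90,250,270,470)),("top",(140,310,310,550)))):
    im=cv2.resize(fs[i]["image"],None,fx=3,fy=3,interpolation=cv2.INTER_NEAREST)
    for b in boxes:
        q=((proj(fs[i],cor(v,b))+.5)*3).astype(int)
        for a in range(8):
            for c in(1,2,4):
                if not a&c:cv2.line(im,q[a].tolist(),q[a|c].tolist(),(0,255,0),1)
    for x,y,z in((*v[:2],0),(.4973,-.1053,0),(.4973,-.1053,.235)):
        r_=.029 if x>.6 else(.027 if z==0 else .0155)
        q=((proj(fs[i],np.c_[x+r_*np.cos(A),y+r_*np.sin(A),0*A+z])+.5)*3).astype(int);cv2.polylines(im,[q],True,(255,0,255),1)
    cv2.imwrite(f"pics/c_{n}.png",im[cr[0]*3:cr[1]*3,cr[2]*3:cr[3]*3])
```

```text
(0, 1) [ 0.64383372 -0.0145596   0.03089925] 1.7703966920712948 531.0156862745098
(0,) [ 0.6434589  -0.01400124  0.04133886] 2.368542031256214 184.14509803921567
(1,) [ 0.64356774 -0.01466392  0.02482917] 1.4226065387678362 324.0901960784314
```

View pics/c_top.png

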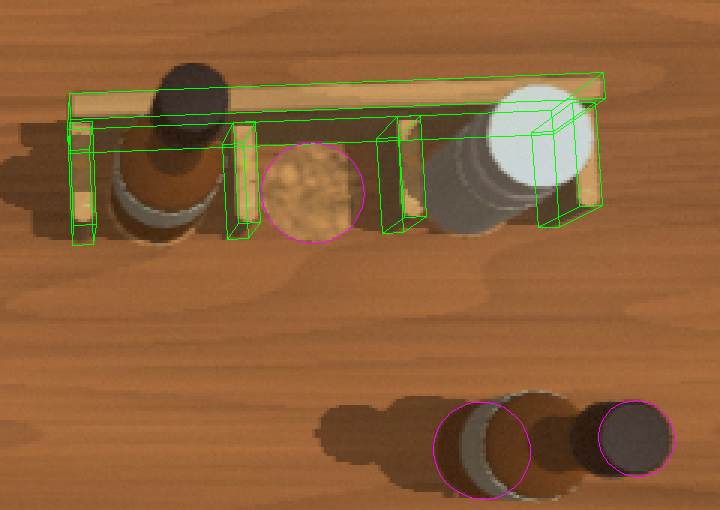

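View pics/c_side.png

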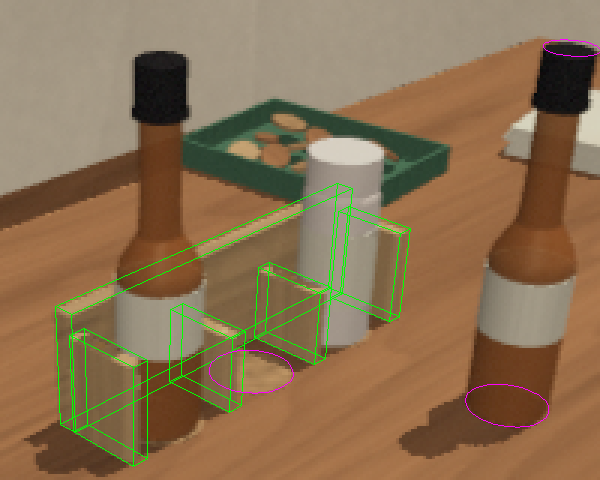

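```bash
cat >> h.py <<'E'
BAY=np.array([.6438,-.0145]);YAW=np.radians(1.6);B0=np.array([.4973,-.1053])
def ori(psi,th,flip=1):
    c,s=np.cos,np.sin
    y=np.array([c(th)*c(psi),c(th)*s(psi),-s(th)]);z=flip*np.array([-s(psi),c(psi),0]);x=np.cross(y,z)
    return Rn.from_matrix(np.c_[x,y,z]).as_euler('xyz',degrees=True)
U=np.array([np.cos(YAW),np.sin(YAW)])
PRE=BAY-.075*U
D1=(PRE-B0)/np.linalg.norm(PRE-B0);PSI1=np.arctan2(D1[1],D1[0])
def tcp(c,d,back,z): p=np.array(c)-back*np.array(d);return [p[0],p[1],z]
E
python3 - <<'E'
from workcell import env
from h import *
print(PRE,np.degrees(PSI1))
for th in(40,50,60):
  for fl in(1,-1):
    t=np.radians(th)
    for nm,p,ps in(("hi",tcp(B0,D1,.10,.15),PSI1),("s1",tcp(B0,D1,.09,.016),PSI1),("e1",tcp(PRE,D1,.03,.016),PSI1),("r1",tcp(PRE,D1,.09,.016),PSI1),("s2",tcp(PRE,U,.09,.016),YAW),("e2",tcp(BAY,U,.03,.016),YAW)):
        q=env.inverse_kinematics(p,ori(ps,t,fl));print(th,fl,nm,None if q is None else np.round(q))
E
```

```text
[ 0.56882924 -0.01659412] 51.11853929393523
40 1 hi [-43.  18. -14. -53. -73.  28.]
40 1 s1 [-43.  31. -19. -59. -63.  44.]
40 1 e1 [-25.  30. -18. -69. -53.  36.]
40 1 r1 [-31.  30. -19. -66. -56.  39.]
40 1 s2 [ -38.   27.  -57. -137.  -46.   85.]
40 1 e2 [ -24.   28.  -39. -140.  -30.   70.]
40 -1 hi [ -43.   18.  -14.  -53.  -73. -152.]
40 -1 s1 [ -43.   31.  -19.  -59.  -63. -136.]
40 -1 e1 [ -25.   30.  -18.  -69.  -53. -144.]
40 -1 r1 [ -31.   30.  -19.  -66.  -56. -141.]
40 -1 s2 [ -38.   27.  -57. -137.  -46.  -95.]
40 -1 e2 [ -24.   28.  -39. -140.  -30. -110.]
50 1 hi [-35.  14. -15. -45. -66.  17.]
50 1 s1 [-36.  26. -20. -52. -55.  33.]
50 1 e1 [-16.  26. -18. -58. -44.  20.]
50 1 r1 [-23.  26. -20. -57. -48.  25.]
50 1 s2 [ -17.   15.  -41. -109.  -12.   33.]
50 1 e2 None
50 -1 hi [ -35.   14.  -15.  -45.  -66. -163.]
50 -1 s1 [ -36.   26.  -20.  -52.  -55. -147.]
50 -1 e1 [ -16.   26.  -18.  -58.  -44. -160.]
50 -1 r1 [ -23.   26.  -20.  -57.  -48. -155.]
50 -1 s2 [ -17.   15.  -41. -109.  -12. -147.]
50 -1 e2 None
60 1 hi [-27.  10. -17. -34. -60.   5.]
60 1 s1 [-27.  23. -23. -42. -47.  19.]
60 1 e1 [ -7.  24. -19. -43. -38.   1.]
60 1 r1 [-14.  23. -21. -44. -41.   7.]
60 1 s2 None
60 1 e2 None
60 -1 hi [ -27.   10.  -17.  -34.  -60. -175.]
60 -1 s1 [ -27.   23.  -23.  -42.  -47. -161.]
60 -1 e1 None
60 -1 r1 [ -14.   23.  -21.  -44.  -41. -173.]
60 -1 s2 None
60 -1 e2 None
```

Run:
```python
from workcell import env
from h import *
for th in(25,30,35,40,45):
  for ps in(-30,-15,0,1.6,15,30,51):
    t=np.radians(th)
    o=[]
    for p in(tcp(PRE,U,.09,.016),tcp(BAY,U,.03,.016)):
        q=env.inverse_kinematics(p,ori(np.radians(ps),t,1));o.append(None if q is None else np.round(q).tolist())
    print(th,ps,o)
```

```text
25 -30 [None, None]
25 -15 [None, [-18.0, 44.0, -60.0, -177.0, -79.0, 91.0]]
25 0 [None, [-30.0, 43.0, -51.0, -151.0, -69.0, 92.0]]
25 1.6 [None, [-31.0, 43.0, -50.0, -149.0, -68.0, 92.0]]
25 15 [[-50.0, 47.0, -54.0, -119.0, -70.0, 101.0], [-33.0, 39.0, -39.0, -127.0, -58.0, 80.0]]
25 30 [[-45.0, 39.0, -41.0, -100.0, -63.0, 79.0], [-32.0, 38.0, -27.0, -105.0, -56.0, 63.0]]
25 51 [[-38.0, 38.0, -27.0, -80.0, -67.0, 62.0], [-28.0, 40.0, -13.0, -82.0, -64.0, 49.0]]
30 -30 [None, None]
30 -15 [None, [-18.0, 39.0, -58.0, -177.0, -66.0, 90.0]]
30 0 [None, [-28.0, 37.0, -49.0, -151.0, -57.0, 88.0]]
30 1.6 [None, [-29.0, 37.0, -48.0, -148.0, -55.0, 87.0]]
30 15 [[-46.0, 38.0, -52.0, -119.0, -60.0, 91.0], [-30.0, 35.0, -36.0, -124.0, -48.0, 72.0]]
30 30 [[-41.0, 33.0, -40.0, -99.0, -56.0, 71.0], [-28.0, 34.0, -26.0, -101.0, -49.0, 55.0]]
30 51 [[-35.0, 34.0, -27.0, -78.0, -62.0, 57.0], [-26.0, 37.0, -13.0, -79.0, -59.0, 44.0]]
35 -30 [None, None]
35 -15 [None, [-18.0, 34.0, -55.0, -177.0, -54.0, 90.0]]
35 0 [None, [-26.0, 32.0, -45.0, -149.0, -44.0, 82.0]]
35 1.6 [None, [-27.0, 32.0, -44.0, -
[... 670 characters left out ...]
0, -37.0, -91.0, -42.0, 50.0], [-19.0, 28.0, -22.0, -87.0, -35.0, 33.0]]
40 51 [[-27.0, 27.0, -27.0, -72.0, -52.0, 44.0], [-19.0, 33.0, -12.0, -69.0, -50.0, 30.0]]
45 -30 [None, None]
45 -15 [None, [-17.0, 27.0, -49.0, -177.0, -30.0, 89.0]]
45 0 [[-32.0, 20.0, -52.0, -134.0, -31.0, 72.0], [-18.0, 25.0, -32.0, -129.0, -16.0, 53.0]]
45 1.6 [[-31.0, 20.0, -50.0, -130.0, -30.0, 68.0], [-16.0, 24.0, -30.0, -122.0, -15.0, 46.0]]
45 15 [[-26.0, 19.0, -41.0, -103.0, -28.0, 45.0], [-12.0, 24.0, -24.0, -91.0, -19.0, 21.0]]
45 30 [[-24.0, 20.0, -35.0, -84.0, -35.0, 37.0], [-13.0, 26.0, -20.0, -77.0, -30.0, 19.0]]
45 51 [[-23.0, 24.0, -27.0, -67.0, -47.0, 35.0], [-15.0, 31.0, -12.0, -63.0, -46.0, 22.0]]
```

Run:
```python
from workcell import env
from h import *
T=np.radians(40)
env.gripper_to(.276)
env.goto(tcp(B0,D1,.11,.15),ori(PSI1,T))
env.move_straight(tcp(B0,D1,.075,.016),rate=.12)
s=env.read_state();print(s["clock"],s["position"],s["opening"],s["force"])
for n in("side","top"):
    f=env.grab_frame(n);cv2.imwrite(f"pics/d_{n}.png",f["image"])
```

```text
5.45 [ 0.45048734 -0.16407857  0.01656673] 0.276689373791241 [-0.76341396 -0.39538228 -0.19353412]
```

View pics/d_side.png

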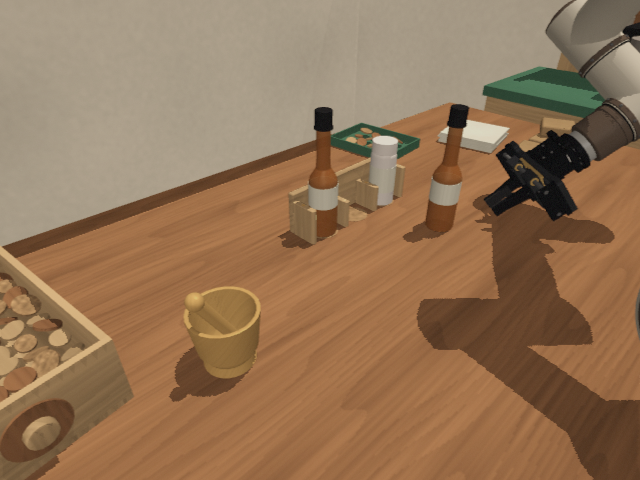

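View pics/d_top.png

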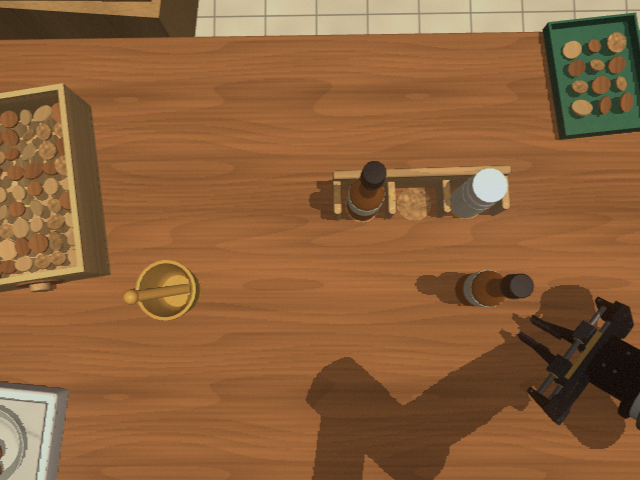

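Side view: the fingertips sit low at about (490,208), behind the bottle base at (440,225). Top view: the tips are at (520,335) and (535,318), aimed at the bottle. Next is push leg 1.

Run:
```python
from workcell import env
from h import *
# half of leg first, then verify
mid=B0+.5*(PRE-B0)
print(env.move_straight(tcp(mid,D1,.0303,.016),rate=.04,force_limit=20))
s=env.read_state();print(s["clock"],s["position"],s["force"])
fs=[];ms=[]
for n in("side","top"):
    f=env.grab_frame(n);cv2.imwrite(f"pics/e_{n}.png",f["image"]);fs.append(f);ms.append(env.trace(f,"bottle")[0]["mask"])
for i in(0,1):print(fit(fs[i:i+1],ms[i:i+1],mid,BOT))
print(mid,D1)
```

```text
False
8.2417 [ 0.51400301 -0.08460905  0.01596247] [-2.08325844 -2.53612844  0.71665222]
(array([ 0.51752266, -0.07974511]), np.float64(134.75294117647059), np.int64(2898))
(array([ 0.5182709 , -0.07959333]), np.float64(106.79215686274509), np.int64(2037))
[ 0.53306462 -0.06094706] [0.62771121 0.7784463 ]
```

View pics/e_side.png

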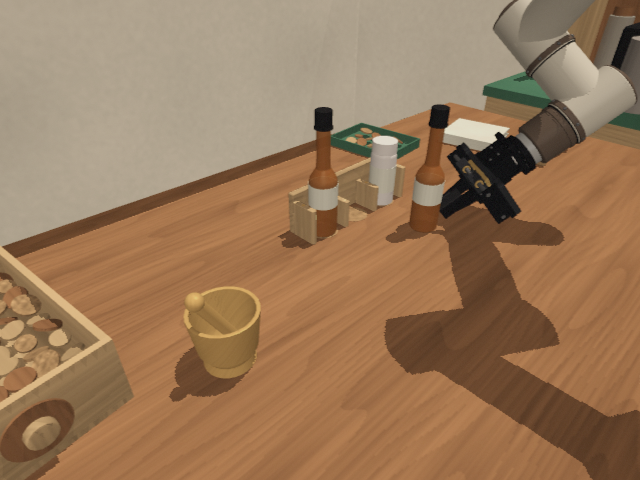

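Run:
```python
import cv2
a=cv2.imread("pics/e_top.png");cv2.imwrite("pics/e_top_z.png",cv2.resize(a[230:370,420:600],None,fx=4,fy=4,interpolation=2))
a=cv2.imread("pics/e_side.png");cv2.imwrite("pics/e_side_z.png",cv2.resize(a[100:250,390:540],None,fx=4,fy=4,interpolation=2))
```

```text
(no output)
```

View pics/e_top_z.png

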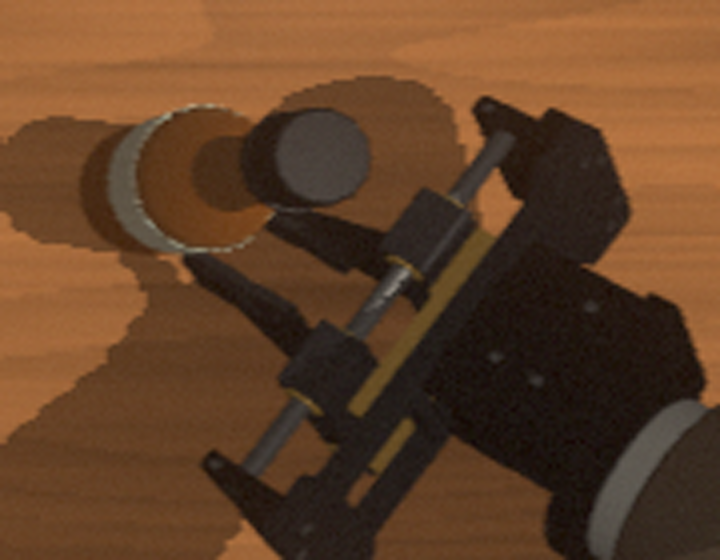

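View pics/e_side_z.png

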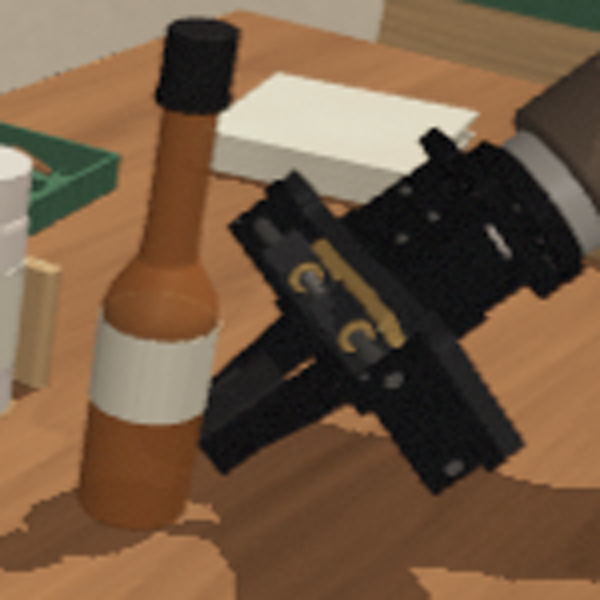

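Run:
```python
from workcell import env
from h import *
s=env.read_state();print(s["position"],s["tool_rot"],s["clock"])
t=env.grab_frame("top");f=env.grab_frame("side")
print(ray(t,[(467.5,293.7),(487.5,285)],.02))
p=np.array(s["position"]);R=Rn.from_euler('xyz',s["tool_rot"],degrees=True).as_matrix();print(R.round(3))
P=np.array([p+R@np.array([a,b,c]) for c in(-.0135,.0135,-.027,.027) for b in(0,-.03) for a in(-.0095,.0095)])
q=proj(f,P);print(np.c_[P,q,(q-[390,100])*4].round(3))
for g,nm,cr,k in((f,"side",(390,100,540,250),4),(t,"top",(420,230,600,370),4)):
    im=g["image"][cr[1]:cr[3],cr[0]:cr[2]];im=cv2.resize(im,None,fx=4,fy=4)
    im=cv2.convertScaleAbs(im,alpha=1.8,beta=30)
    for sgn in(-1,1):
        for b0,b1 in((.0,-.05),):
            Q=np.array([p+R@np.array([a,b,sgn*c]) for a,b,c in((-.0095,0,.012),(.0095,0,.012),(.0095,-.05,.012),(-.0095,-.05,.012))])
            cv2.polylines(im,[((proj(g,Q)-[cr[0],cr[1]]+.5)*4).astype(int)],True,(0,255,0),1)
    c=(.518,-.0797)
    for z in(0,.0235,.059):
        cv2.polylines(im,[((proj(g,np.c_[c[0]+.027*np.cos(A),c[1]+.027*np.sin(A),0*A+z])-[cr[0],cr[1]]+.5)*4).astype(int)],True,(255,0,255),1)
    cv2.imwrite(f"pics/f_{nm}.png",im)
```

```text
[ 0.51401617 -0.08458633  0.01596651] [-89.99733194 -49.99779075  51.11148299] 8.4417
[[ 0.49034228 -0.09534252  0.02      ]
 [ 0.504383   -0.12838525  0.02      ]]
[[ 0.404  0.481 -0.778]
 [ 0.5    0.596  0.628]
 [ 0.766 -0.643  0.   ]]
[[ 5.21000e-01 -9.80000e-02  9.00000e-03  4.27076e+02  2.17666e+02
   1.48304e+02  4.70665e+02]
 [ 5.28000e-01 -8.80000e-02  2.30000e-02  4.22050e+02  2.11579e+02
   1.28202e+02  4.46315e+02]
 [ 5.06000e-01 -1.16000e-01  2.80000e-02  4.39822e+02  2.08807e+02
   1.99289e+02  4.35227e+02]
 [ 5.14000e-01 -1.06000e-01  4.30000e-02  4.34879e+02  2.02558e+02
   1.79515e+02  4.10234e+02]
 [ 5.00000e-01 -8.10000e-02  9.00000e-03  4.30995e+02  2.24777e+02
   1.63981e+02  4.99108e+02]
 [ 5.07000e-01 -7.10000e-02  2.30000e-02  4.25879e+02  2.18605e+02
   1.43514e+02  4.74420e+02]
 [ 4.85000e-01 -9.90000e-02  2.80000e-02  4.44124e+02  2.15760e+02
   2.16494e+02  4.63039e+02]
 [ 4.93000e-01 -8.90000e-02  4.30000e-02  4.39094e+02  2.09420e+02
   1.96377e+02  4.37681e+02]
 [ 5.31000e-01 -1.06000e-01  9.00000e-03  4.25191e+02  2.14246e+02
   1.40763e+02  4.56983e+02]
 [ 5.39000e-01 -9.70000e-02  2.30000e-02  4.20210e+02  2.08200e+02
   1.20839e+02  4.32801e+02]
 [ 5.17000e-01 -1.24000e-01  2.80000e-02  4.37754e+02  2.05463e+02
   1.91017e+02  4.21854e+02]
 [ 5.24000e-01 -1.15000e-01  4.30000e-02  4.32853e+02  1.99261e+02
   1.71411e+02  3.97043e+02]
 [ 4.89000e-01 -7.20000e-02  9.00000e-03  4.33033e+02  2.28475e+02
   1.72133e+02  5.13898e+02]
 [ 4.97000e-01 -6.30000e-02  2.30000e-02  4.27870e+02  2.22260e+02
   1.51480e+02  4.89040e+02]
 [ 4.75000e-01 -9.00000e-02  2.80000e-02  4.46361e+02  2.19377e+02
   2.25444e+02  4.77508e+02]
 [ 4.82000e-01 -8.10000e-02  4.30000e-02  4.41288e+02  2.12991e+02
   2.05153e+02  4.51965e+02]]
```

View pics/f_side.png

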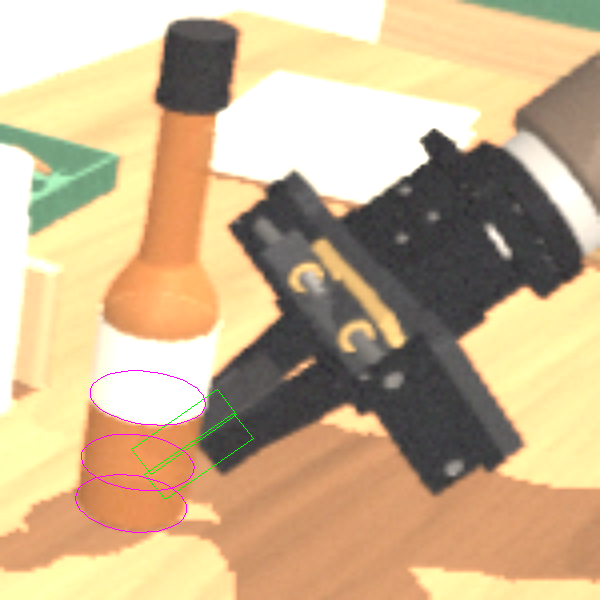

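View pics/f_top.png

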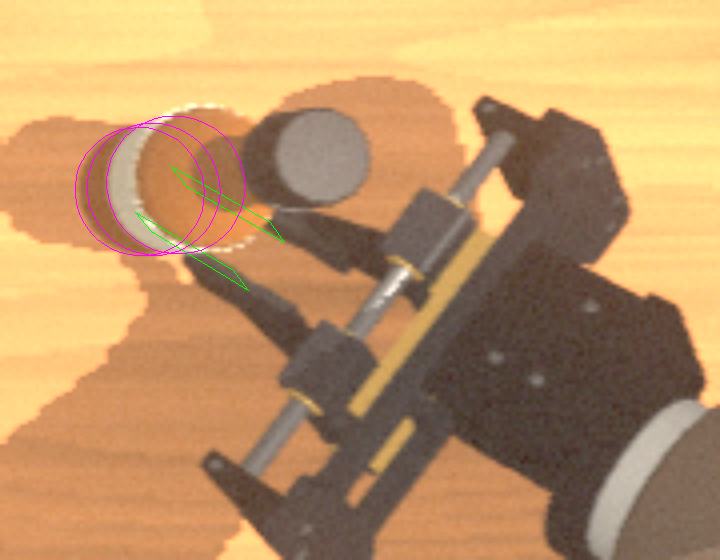

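Run:
```python
from workcell import env
from h import *
from scipy.optimize import least_squares
t=env.grab_frame("top");f=env.grab_frame("side")
s=env.read_state();p=np.array(s["position"]);R=Rn.from_euler('xyz',s["tool_rot"],degrees=True).as_matrix()
for a,b in(((442.8,213),(467.5,294.5)),((446,218),(467.5,294.5)),((440,208),(467.5,294.5))):
    r=least_squares(lambda X:np.r_[proj(f,X)[0]-a,proj(t,X)[0]-b],p);print(r.x,r.fun,"tool frame",(R.T@(r.x-p))*1000)
# pre-contact picture d
import numpy as np
a=cv2.imread("pics/d_side.png")[120:240,460:600];cv2.imwrite("pics/g_side.png",cv2.convertScaleAbs(cv2.resize(a,None,fx=5,fy=5,interpolation=2),alpha=1.8,beta=30))
a=cv2.imread("pics/d_top.png")[280:420,500:640];cv2.imwrite("pics/g_top.png",cv2.convertScaleAbs(cv2.resize(a,None,fx=4,fy=4,interpolation=2),alpha=1.8,beta=30))
```

```text
[ 0.48762261 -0.09188177  0.03590071] [-1.09793002 -0.02291846  0.51668798  0.77660101] tool frame [  0.94643808 -29.85154202  15.99000273]
[ 0.4855157  -0.0964442   0.02392473] [-3.00835718 -0.05970875  1.41735994  2.1393721 ] tool frame [-11.36045329 -25.88632594  14.7667079 ]
[ 0.4894033  -0.08755918  0.04770781] [ 0.59219612  0.01289509 -0.27827998 -0.41671768] tool frame [ 12.87230846 -34.00806375  17.31668201]
```

View pics/g_side.png

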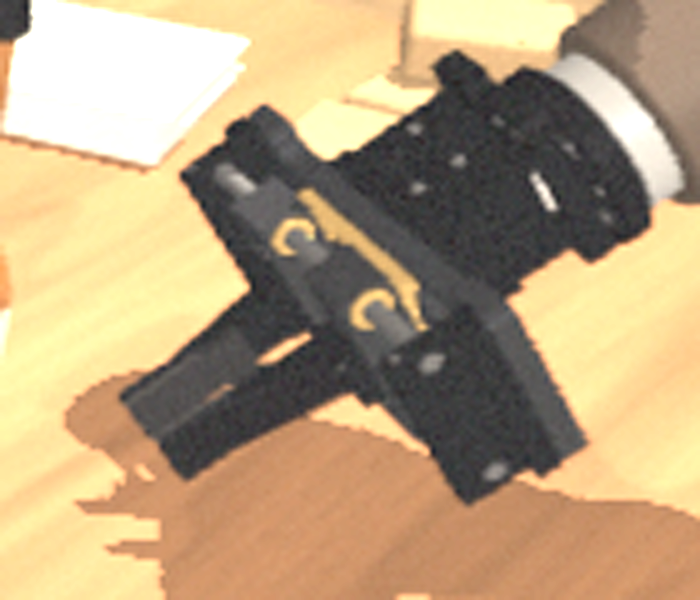

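View pics/g_top.png

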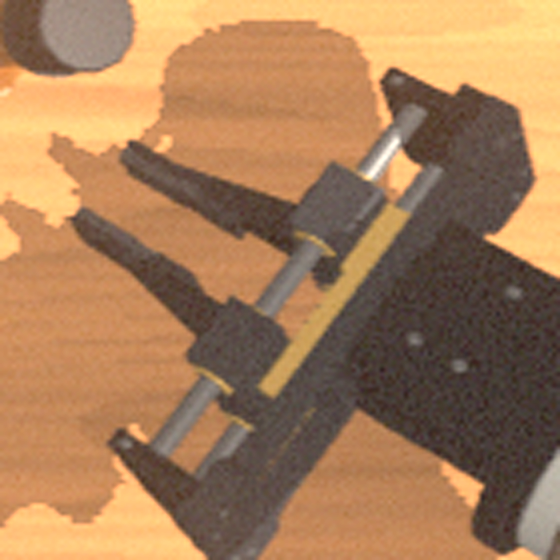

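Run:
```python
from workcell import env
from h import *
from scipy.optimize import least_squares
t=env.grab_frame("top");f=env.grab_frame("side")
s=env.read_state();R=Rn.from_euler('xyz',s["tool_rot"],degrees=True).as_matrix()
p=np.array([.45049,-.16408,.01657])
for n,a,b in(("near upper",(492,207.4),(518.75,333.75)),("near mid",(494.8,211.7),(518.75,333.75)),("near lower",(497.6,216),(518.75,333.75)),("far mid",(487.5,203.2),(531.75,317.5))):
    r=least_squares(lambda X:np.r_[proj(f,X)[0]-a,proj(t,X)[0]-b],p);print(n,r.x,r.fun.round(1),"tool frame",((R.T@(r.x-p))*1000).round(1))
print("tcp px",proj(f,p),proj(t,p))
q=p+R@np.array([0,-.025,0]);print(proj(f,q),proj(t,q))
```

```text
near upper [ 0.42662532 -0.16741868  0.04386385] [-0.1  0.   0.   0.1] tool frame [  9.6 -31.   16.5]
near mid [ 0.42412614 -0.17208374  0.03351478] [-1.7  0.   0.7  1.2] tool frame [ -1.7 -28.3  15.5]
near lower [ 0.42156551 -0.17682981  0.02299142] [-3.3  0.1  1.4  2.4] tool frame [-13.1 -25.6  14.5]
far mid [ 0.4503701  -0.193518    0.03350747] [-1.2  0.   0.5  0.9] tool frame [ -1.8 -28.5 -18.4]
tcp px [[476.83437597 215.68488176]] [[510.06254739 318.01753854]]
[[487.98601869 208.22621201]] [[523.22203619 325.88111954]]
```

The fingertips are really about 30 mm behind the reported TCP along the tool axis. Two-view triangulation before contact and the contact distance to the bottle both say so. That puts the current contact at about 43 mm, which is higher than I intended. I'll back off, lower with a force guard, and check.

Run:
```python
from workcell import env
from h import *
p=np.array(env.read_state()["position"]);d=np.r_[D1,0]
env.move_straight((p-.035*d).tolist(),rate=.08)
s0=env.read_state()
fl=env.move_straight((p-.035*d-[0,0,.018]).tolist(),rate=.03,force_limit=4)
s=env.read_state();print(fl,s["clock"],s["position"],s["force"],s0["force"])
for n in("side","top"):
    f=env.grab_frame(n);cv2.imwrite(f"pics/i_{n}.png",f["image"])
    m=env.trace(f,"bottle")[0]["mask"];print(fit([f],[m],(.518,-.08),BOT))
a=cv2.imread("pics/i_side.png")[90:240,400:550];cv2.imwrite("pics/i_side_z.png",cv2.convertScaleAbs(cv2.resize(a,None,fx=4,fy=4,interpolation=2),alpha=1.8,beta=30))
a=cv2.imread("pics/i_top.png")[250:390,450:620];cv2.imwrite("pics/i_top_z.png",cv2.convertScaleAbs(cv2.resize(a,None,fx=4,fy=4,interpolation=2),alpha=1.8,beta=30))
```

```text
False 10.0833 [ 0.49206813 -0.11180898 -0.00206042] [ 0.92451639 -0.8139917   0.06579015] [-0.03236583  0.60023449  0.02653453]
(array([ 0.51765111, -0.08018706]), np.float64(149.5607843137255), np.int64(2798))
(array([ 0.51812669, -0.07979696]), np.float64(113.8549019607843), np.int64(2009))
```

View pics/i_side_z.png

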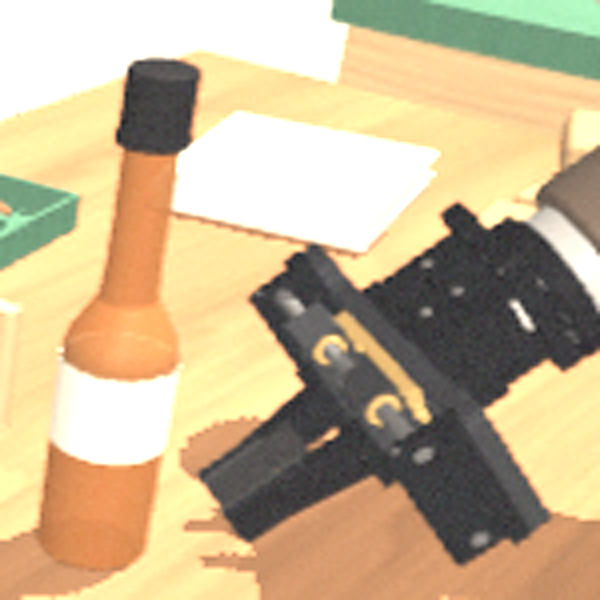

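View pics/i_top_z.png

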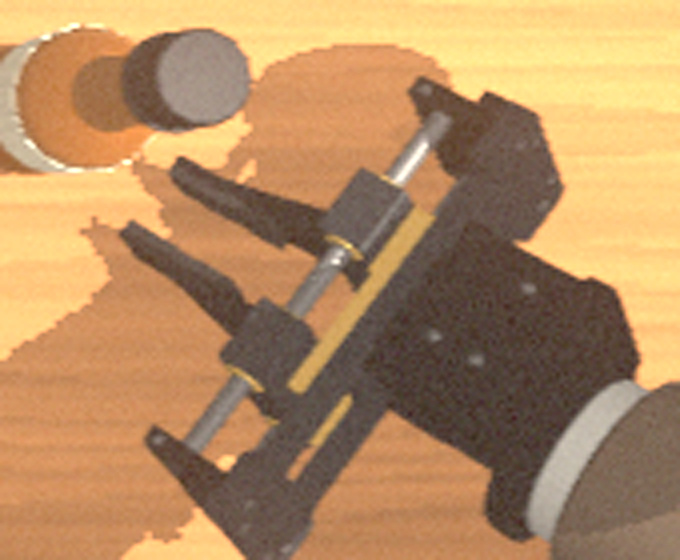

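Run:
```python
from workcell import env
from h import *
Z=-.002
print(env.move_straight(tcp(PRE,D1,.0065,Z),rate=.045,force_limit=15))
s=env.read_state();print(s["clock"],s["position"],s["force"])
env.move_straight(tcp(PRE,D1,.05,Z),rate=.1)
for n in("side","top"):
    f=env.grab_frame(n);cv2.imwrite(f"pics/j_{n}.png",f["image"])
    m=env.trace(f,"bottle")[0]["mask"];print(fit([f],[m],PRE,BOT))
print(PRE)
for th in(38,40,43):
  for ps in(1.6,10):
    o=[]
    for p in(tcp(PRE,U,.05,Z),tcp(BAY,U,.03,Z),tcp(BAY,U,.005,Z)):
        q=env.inverse_kinematics(p,ori(np.radians(ps),np.radians(th),1));o.append(None if q is None else np.round(q).tolist())
    print(th,ps,o)
```

```text
False
13.0083 [ 0.56469814 -0.0217438  -0.00201399] [-2.26126665 -2.56895565  0.53311582]
(array([ 0.56790702, -0.01618087]), np.float64(145.1764705882353), np.int64(2885))
(array([ 0.56827756, -0.01737297]), np.float64(82.99607843137254), np.int64(1738))
[ 0.56882924 -0.01659412]
38 1.6 [[-36.0, 34.0, -56.0, -143.0, -52.0, 90.0], [-26.0, 33.0, -43.0, -145.0, -39.0, 79.0], [-24.0, 33.0, -39.0, -145.0, -36.0, 77.0]]
38 10 [[-35.0, 31.0, -48.0, -127.0, -45.0, 79.0], [-25.0, 31.0, -35.0, -127.0, -35.0, 66.0], [-23.0, 32.0, -32.0, -126.0, -32.0, 63.0]]
40 1.6 [[-34.0, 31.0, -54.0, -142.0, -46.0, 86.0], [-25.0, 31.0, -41.0, -143.0, -34.0, 76.0], [-23.0, 32.0, -37.0, -143.0, -31.0, 73.0]]
40 10 [[-33.0, 29.0, -46.0, -125.0, -40.0, 74.0], [-23.0, 30.0, -33.0, -123.0, -30.0, 60.0], [-21.0, 31.0, -29.0, -122.0, -28.0, 56.0]]
43 1.6 [[-31.0, 27.0, -51.0, -139.0, -37.0, 79.0], [-22.0, 29.0, -37.0, -138.0, -26.0, 68.0], [-20.0, 30.0, -33.0, -136.0, -23.0, 64.0]]
43 10 [[-29.0, 26.0, -43.0, -121.0, -33.0, 65.0], [-19.0, 28.0, -29.0, -115.0, -23.0, 48.0], [-17.0, 29.0, -26.0, -112.0, -21.0, 42.0]]
```

View pics/j_side.png

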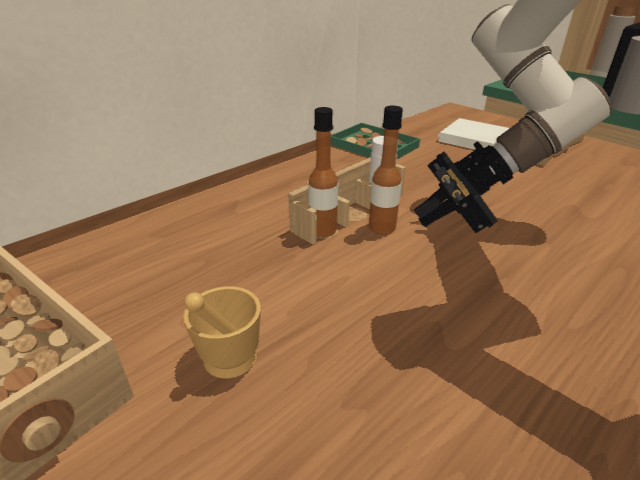

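Run:
```python
from workcell import env
from h import *
Z=-.002;T=np.radians(40)
for p in(tcp(PRE,U,.09,.07),tcp(PRE,U,.055,.0),): print(env.inverse_kinematics(p,ori(YAW,T)))
env.move_straight(tcp(PRE,D1,.09,.07),rate=.12)
env.goto(tcp(PRE,U,.09,.07),ori(YAW,T))
print(env.move_straight(tcp(PRE,U,.055,Z+.01),rate=.08,force_limit=5))
print(env.move_straight(tcp(PRE,U,.055,Z),rate=.03,force_limit=5))
s=env.read_state();print(s["clock"],s["position"],s["force"],s["tool_rot"])
for n in("side","top"):
    f=env.grab_frame(n);cv2.imwrite(f"pics/k_{n}.png",f["image"])
    m=env.trace(f,"bottle")[0]["mask"];print(fit([f],[m],PRE,BOT))
a=cv2.imread("pics/k_top.png")[150:300,380:530];cv2.imwrite("pics/k_top_z.png",cv2.convertScaleAbs(cv2.resize(a,None,fx=4,fy=4,interpolation=2),alpha=1.6,beta=30))
a=cv2.imread("pics/k_side.png")[90:240,340:490];cv2.imwrite("pics/k_side_z.png",cv2.convertScaleAbs(cv2.resize(a,None,fx=4,fy=4,interpolation=2),alpha=1.6,beta=30))
```

```text
[ -27.99822023   10.18449601  -47.63283727 -120.33213962  -25.99979006
   53.12220309]
[ -34.60135807   31.04962017  -54.38134287 -141.31208532  -46.37088886
   86.27307333]
False
False
17.1 [ 0.51376034 -0.01811584 -0.00204135] [ 0.23581984 -0.19293663 -0.0137637 ] [-89.98513769 -49.98999673   1.5863372 ]
(array([ 0.56807225, -0.01606886]), np.float64(111.88235294117646), np.int64(2858))Traceback (most recent call last):
  File "<stdin>", line 12, in <module>
IndexError: list index out of range
```

View pics/k_top.png

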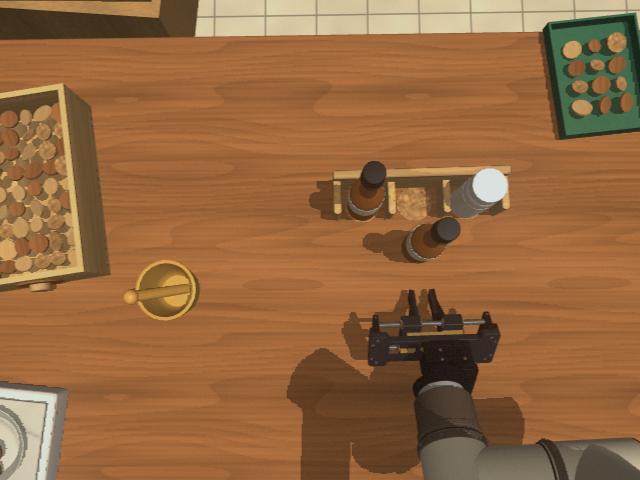

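Run:
```python
from workcell import env
from h import *
t=env.grab_frame("top");f=env.grab_frame("side")
s=env.read_state();p=np.array(s["position"]);R=Rn.from_euler('xyz',s["tool_rot"],degrees=True).as_matrix()
off=lambda z:p+R@np.array([0,-.030,z])
for g,cr,n in((t,(380,220),"top"),(f,(340,120),"side")):
    im=g["image"][cr[1]:cr[1]+110,cr[0]:cr[0]+150];im=cv2.convertScaleAbs(cv2.resize(im,None,fx=5,fy=5,interpolation=2),alpha=1.6,beta=30)
    for sg in(-1,1):
        Q=np.array([p+R@np.array([a,b,sg*c]) for a,b,c in((-.0095,-.03,.012),(.0095,-.03,.012),(.0095,-.05,.012),(-.0095,-.05,.012))])
        cv2.polylines(im,[((proj(g,Q)-cr+.5)*5).astype(int)],True,(0,255,0),1)
    cv2.imwrite(f"pics/l_{n}.png",im)
```

```text
(no output)
```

View pics/l_top.png

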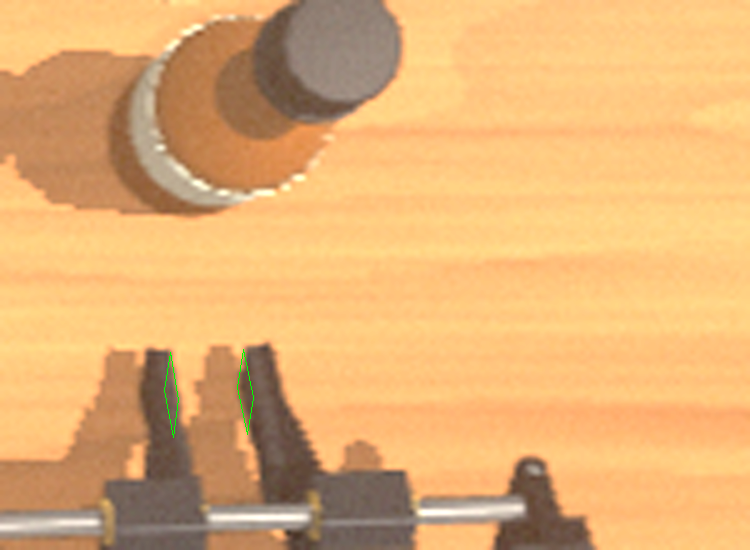

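View pics/l_side.png

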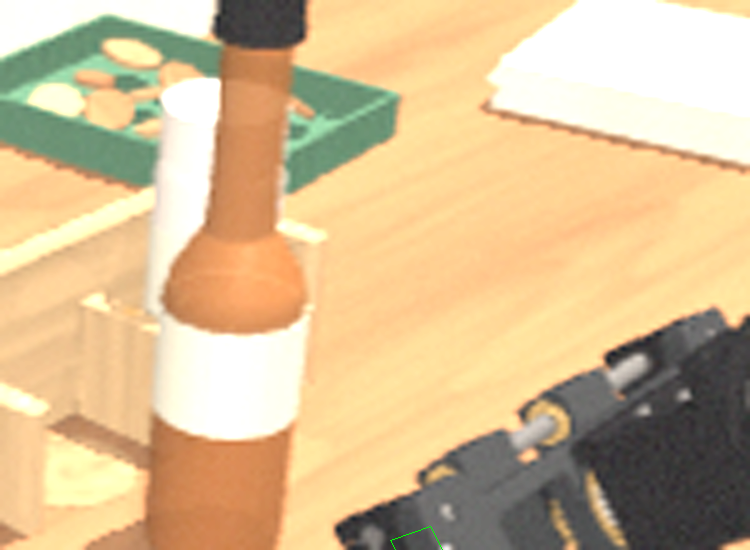

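Run:
```python
from workcell import env
from h import *
Z=-.002
print(env.move_straight(tcp(BAY,U,.0065+.035,Z),rate=.05,force_limit=10))
s=env.read_state();print(s["clock"],s["position"],s["force"])
for n in("side","top"):
    f=env.grab_frame(n);cv2.imwrite(f"pics/m_{n}.png",f["image"])
    ds=env.trace(f,"bottle")
    for d in ds: print(n,d["score"],d["mask"].sum(),np.argwhere(d["mask"]).mean(0),fit([f],[d["mask"]],BAY-.035*U,BOT))
print(BAY-.035*U)
```

```text
False
19.3167 [ 0.60213339 -0.01568955 -0.00214142] [-3.17810251  0.61047419  0.01231059]
side 0.81 2435 [164.99507187 369.26078029] (array([ 0.61008448, -0.01738953]), np.float64(420.33725490196076), np.int64(2435))
top 0.77 1850 [212.86432432 428.39675676] (array([ 0.60839791, -0.01565956]), np.float64(86.87450980392157), np.int64(1850))
[ 0.60881365 -0.01547726]
```

View pics/m_top.png

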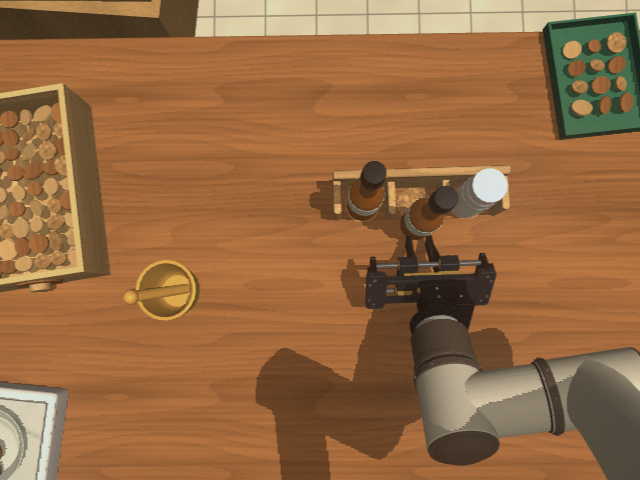

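View pics/m_side.png

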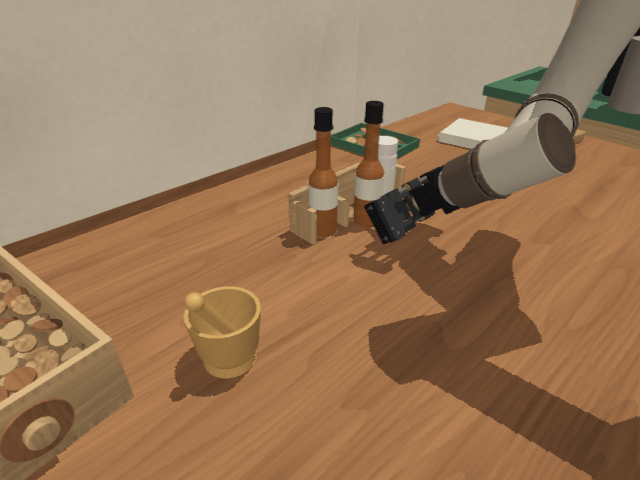

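The bottle is upright and centred at the bay mouth: top view, about (425,220), fit (0.6084,-0.0157). I'll finish the push with a force guard.

Run:
```python
from workcell import env
from h import *
Z=-.002
print(env.move_straight(tcp(BAY,U,.0065+.006,Z),rate=.04,force_limit=10))
s=env.read_state();print(s["clock"],s["position"],s["force"])
print(env.move_straight(tcp(BAY,U,.0065-.007,Z),rate=.015,force_limit=9))
s=env.read_state();print(s["clock"],s["position"],s["force"], "back", (BAY-s["position"][:2])@U)
f=env.grab_frame("top");cv2.imwrite("pics/n_top.png",f["image"])
for d in env.trace(f,"bottle"): print(d["score"],d["mask"].sum(),fit([f],[d["mask"]],BAY,BOT))
```

```text
False
20.3917 [ 0.63190734 -0.01497222 -0.00162523] [-0.62125603  0.5055324  -0.32690576]
True
21.0083 [ 0.63838721 -0.01413328 -0.00304038] [-2.64967061 -1.52170782  2.38131847] back 0.00540044440572002
0.6 1915 (array([ 0.64442839, -0.01490103]), np.float64(147.18823529411765), np.int64(1915))
```

View pics/n_top.png

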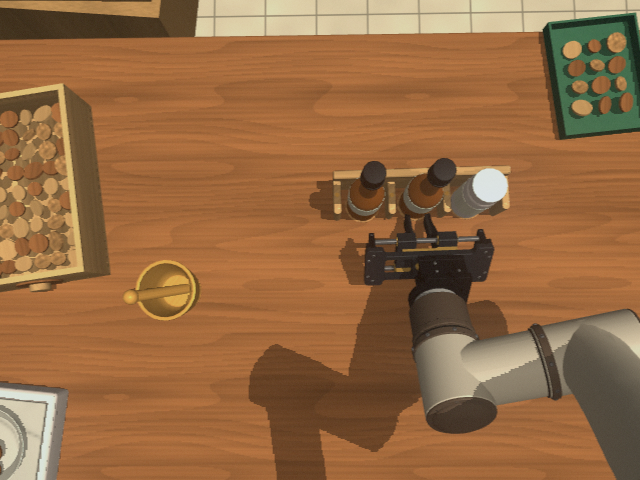

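Run:
```python
from workcell import env
from h import *
env.move_straight(tcp(BAY,U,.07,0),rate=.06)
env.move_straight(tcp(BAY,U,.15,.06),rate=.12)
s=env.read_state();print(s["clock"],s["position"],s["force"])
for n in("side","top"):
    f=env.grab_frame(n);cv2.imwrite(f"pics/o_{n}.png",f["image"])
    for d in env.trace(f,"bottle"): print(n,d["score"],d["mask"].sum(),np.argwhere(d["mask"]).mean(0),fit([f],[d["mask"]],BAY,BOT))
    for t in ("stock_bottle","jar","mortar"):
        print(t,[(np.round(d["xyz"],4).tolist(),round(d["score"],2)) for d in env.search_frame(f,t)])
    a=cv2.imread(f"pics/a_{n}.png");z=(130,250,310,530) if n=="top" else(90,250,270,430)
    b=np.vstack([x[z[0]:z[1],z[2]:z[3]] for x in(a,f["image"])]) if n=="top" else np.hstack([x[z[0]:z[1],z[2]:z[3]] for x in(a,f["image"])])
    cv2.imwrite(f"pics/o_{n}_z.png",cv2.resize(b,None,fx=2.4,fy=2.4,interpolation=2))
    d=cv2.absdiff(a,f["image"]).max(2)
    print(n,"diff mortar area",(d[250:330,110:210] if n=="top" else d[280:385,175:270]).max())
```

```text
23.2917 [ 0.49399091 -0.01870081  0.06004207] [-0.01599872 -0.56468925  0.22912999]
side 0.55 2391 [162.26767043 356.08155583] (array([ 0.64573044, -0.0160601 ]), np.float64(276.05882352941177), np.int64(2391))
stock_bottle [([0.6303, 0.0818, 0.1102], 0.7)]
jar [([0.6258, -0.0804, 0.0836], 0.57)]
mortar [([0.4834, 0.39, 0.0674], 0.95)]
side diff mortar area 10
top 0.81 1995 [189.01203008 427.23308271] (array([ 0.64426351, -0.01517028]), np.float64(104.64313725490196), np.int64(1995))
stock_bottle [([0.6317, 0.0792, 0.125], 0.92)]
jar [([0.6367, -0.0921, 0.1334], 0.58)]
mortar [([0.4946, 0.3933, 0.0662], 0.87)]
top diff mortar area 19
```

View pics/o_top_z.png

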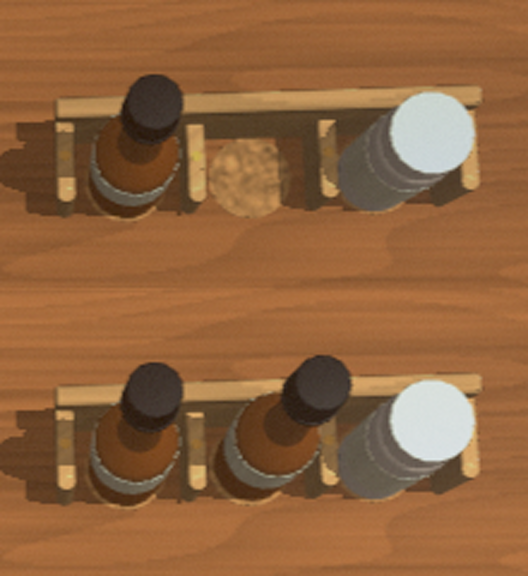

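View pics/o_side_z.png

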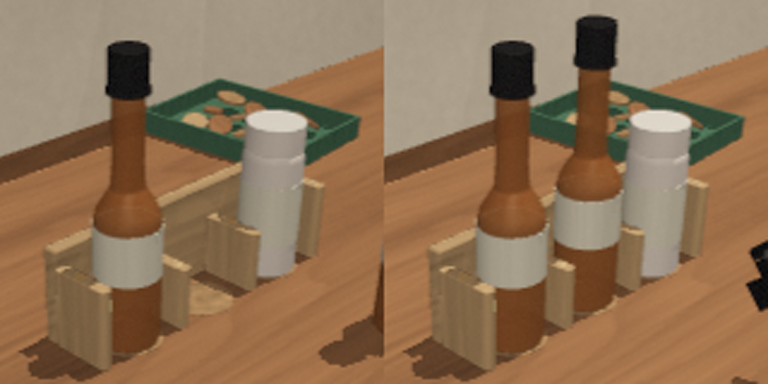

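The before and after views show the bottle upright in the middle bay, home against the back board. The stock bottle, jar and mortar have not moved, and the robot is clear, so I'm handing in.

Run:
```python
from workcell import env
env.close_job()
print(env.read_state()["clock"])
```

```text
the job is handed in; nothing more can be done
the job is handed in; nothing more can be done
```

I pushed the amber bottle across the counter in two legs, with the partly closed fingertips low on the bare glass. It now stands upright in the middle bay. The last push stopped on its force guard when the bottle met the back board, and the job was handed in at about 24 s.

- **Final check, bottle:** the top view puts it at (0.6443, -0.0152), against an estimated home of (0.6438, -0.0145). The side view, where the rack wall partly hides the bottle, agreed to about 2 mm.
- **Final check, others:** the stock bottle, jar and mortar look unchanged in the before and after pictures. Their network positions agree within the networks' noise.
- **What disagreed:** the real fingertips sat about 30 mm behind the reported tool point. Because of that, roughly the first 30 mm of the push touched the glass at about 43 mm. That is below the label but above the 35 mm tipping guideline. The bottle stayed upright. I then lowered the tool so that I estimate contact at about 25 mm for the rest.

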